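# Mesh the spit-drive key and hold it home

## Robot

A 6-joint arm with a two-finger parallel gripper is mounted at the origin on the work surface. World frame = base frame: x ahead of the robot, y to its left, z up, the work surface at z = 0. Lengths are in m, angles in degrees, forces in N, time in s.
With the tool pointing down it reaches from about 0.425 to 0.95 m from the base axis. Payload 3.5 kg.
Tool frame: the origin (TCP) lies at the very end of the fingers, on their centre line; the grasp point (between the pads) lies ctrl.grasp_offset behind it (ctrl.grasp_offset is the distance from the TCP to the grasp point, in m); z points along the fingers, x is the direction in which the jaws open and shut, and the axes are right-handed (so a half turn about z gives the same grasp; the last joint's range is limited). The gripper opens to 85 mm and grips with 20 to 120 N. Pads are 22 mm wide; open, the fingers measure 114 mm over their backs; the gripper's body (76 mm by 85 mm) begins 54 mm behind the grasp point. The pads swing forward as they close: fully open they stand 13 mm farther back than shut.
Start: joints at [56.15, 16.404, 90.338, -0, 73.258, -8.594], TCP at [0.288, 0.61, 0.231] pointing down, gripper open.
Joint ranges: [-158.93, 158.93], [-51.34, 127.21], [12.03, 142.37], [-87.48, 267.48], [13.55, 161.25], [-162.69, 162.69]. Speed limits (degrees/s): [159.86, 159.86, 180, 180, 180, 180].

## Interface

Orientations are given as [roll, pitch, yaw] about the fixed x, y, z axes, in that order (R = Rz(yaw) Ry(pitch) Rx(roll)).
In Python, from workcell import ctrl gives the robot as it stands.
- The arm moves only by the shell command python3 -m pendant 'ROWS' [FORCE]. ROWS is JSON, a list of rows, each an object of numbers: "dx", "dy", "dz": the shift along the tool's x, y, z in m; "yaw": the turn about the tool's z in rad; "fingers": the opening, from 0 (shut) to 1 (fully open). A call has 1 to 12 rows; each row shifts and turns the commanded pose from where the row before left it, along the tool's axes as they then stand; what a row does not reach is not made up. A row lasts 1/12 s, in which the tool goes at most 41.7 mm and 7.16 degrees, less where a joint would pass 70% of its speed; a pose out of reach is approached as far as the arm can. A call with a gripper value outside its range is refused whole. The fingers move at their own pace and stop on an object; FORCE is the grip in N (left out, the last holds). Time passes only in rows, so rows that do not move let the fingers close. It gives the time, the measured TCP pose, the force and the opening at its end, in the units of the state.
- ctrl.read_state(): the state, without advancing time (a new reading comes with each control period).
- ctrl.snapshot(name): name is "scene" or "top"; returns a dict with "img" (420x560x3 uint8, blue, green, red), "fx", "fy", "cx", "cy" (pixels), "rvec" (rotation vector, rad) and "tvec" (3), from world to camera coordinates, as OpenCV has them. Camera axes: x right, y down, z forward; pixel columns grow to the right and rows downward; lengths in m; the calibration is good to about 2 mm. A picture is of the moment at which its call begins. There is no depth.
- ctrl.hand_in(): hands the job in, once; it reports no verdict.
The state is a dict: "time_s": time; "qpos": joint angles; "joint_vel": joint speeds; "effort": joint torques, N m; "tcp_pos": TCP position; "ee_rot": TCP orientation; "force": force on the tool from outside, world axes, zero at the start; "torque": the same for the moment, N m; "grip_width": opening from 0.0 (shut) to 1.0 (fully open).
Only numpy, scipy, OpenCV 4.12 (cv2) and the standard library are available. Lean on these libraries where they do the work, as an engineer would, in place of code of your own. Each camera call takes 0.05 s, during which the arm holds its last target. There are 200 camera calls.

## Task

Lift the square metal dust cover off the spit-drive socket and hang it by its handle on the hook, letting go of it. Then take the key with the cross-shaped splined foot out of the wooden rack, turn it until its splines mesh with the socket and slide it fully home against the spring, collar down on the socket; finish still gripping the key and pressing it home, because the spring pushes it out if released. Leave the bowl, the tub and the muddler where they are.

Things in the scene. Friction and masses are not known exactly. Their poses are not given: they have to be found in the camera images.
- cover_bar (a point): Middle of the top bar of the cover's stiff steel handle: a level flat bar 8 mm thick (x), 14 mm high, 104 mm long along this point's y, wire legs down at y = +-48 mm; clear space between bar and cap 64 mm high. z up, x square to the handle's plane. To lay the bar on the prong, grip it 25 mm or more to one side of its middle, so the fingers pass beside the prong.
- cover: The cover: square aluminium cap 64 x 64 mm, 29 mm high, open below, inside 58 x 58 mm and 26 mm deep, about 0.15 kg. It starts over the 50 mm square socket block and lifts straight up (30 mm frees it). Origin at the centre of its lower rim, 100 mm below cover_bar, same axes.
- hook_seat (a point): Middle of the hook's level prong (round, 8 mm thick), on its centre line, 180 mm above the cart top. This point's x runs along the prong to the post, 45 mm away at +x; the post is no higher than the prong. At -x, towards the robot, the straight part ends 45 mm away and turns up, the tip about 58 mm away and reaching 20 mm above the prong's centre line.
- hook: The fixed dark steel hook stand; origin at the foot of its 8 mm post on the cart top; x axis as hook_seat. Foot plate 120 x 90 mm, 12 mm high.
- socket (a point): Centre of the socket's mouth, 80 mm above the cart top. Fixed dark steel block 50 x 50 mm, 30 mm high, on a grey gearbox 120 x 120 mm, 50 mm high. The socket is a cross of two slots along this point's x and y, each 9 mm wide, 34 mm long, 30 mm deep; z up. The key fits in any of four quarter turns.
- plunger (a joint): Spring plunger (round brass pin, 9 mm) in the middle of the socket, its top 14 mm below the mouth at rest (0). Grows as pressed down, m: 0.014 with the key fully home. Spring 400 N/m with 2.4 N preload, about 8 N when home; the key's weight alone does not press it.
- key_grip (a point): Centre of the key's dark wooden handle, a flat block 50 mm long (this point's x), 20 mm thick (y), 36 mm high (z, up). The key stands upright in either of the two wells of the wooden rack. The foot's end is 92 mm below this point, the collar's underside 64 mm below. Fully home, this point is 64 mm above the socket's mouth.
- key_tip (a point): Centre of the end of the key's foot, 92 mm below key_grip, same axes. The foot is a steel cross of two blades along x and y, each 30 mm wide and 6 mm thick with a rounded lower edge, 28 mm long below a round collar 40 mm across and 6 mm high.
- key: The key, about 0.15 kg; origin at key_tip, same axes. Shank above the collar 14 mm thick.
- muddler_mid (a point): Bystander: short round wooden muddler, 30 mm across, 60 mm tall, upright in the rack's other well; point at half height. The fixed rack is a wooden block 100 x 200 mm, 30 mm high, with two wells 39 mm square, 20 mm deep, 100 mm apart.
- bowl_mid (a point): Bystander: glass bowl, 130 mm across, 60 mm high; point on its axis at half height.
- tub_mid (a point): Bystander: closed white plastic tub, 110 mm across, 72 mm high; point at its centre.
Things that resemble listed ones, but are neither listed nor needed, are in the scene too. Leave any blue, purple or red look-alike of the cover alone.

How it is judged:
By the outcome, as a careful person would: the job done as asked, in the order asked, and still so for the second after the job is handed in, while the arm keeps its last pose, push and grip.
It also fails if it takes over 61 s, if anything falls off the work surface, if the arm or the gripper's body presses on something with over 40 N, if the wrist force passes 120 N, or if a joint passes its speed limit or range.

## Working session

There is one attempt and no reset: what is moved stays moved. The work goes in short steps, Python scripts to look and compute and a shell command to move; the robot and the scene stay as the last step left them, time stands still between calls to the robot, and variables do not carry over. Pictures are saved under pics/ and viewed, about 8 in all and at most 12, crops included, and the job is handed in when it is done.

```bash
ls; mkdir -p pics; cat > h.py <<'E'
import numpy as np, cv2
from workcell import ctrl
def snap(n):
    s=ctrl.snapshot(n); R=cv2.Rodrigues(np.array(s["rvec"],float))[0]; s["R"]=R; s["t"]=np.array(s["tvec"],float).ravel(); s["C"]=-R.T@s["t"]; return s
def ray(s,u,v):
    d=s["R"].T@np.array([(u-s["cx"])/s["fx"],(v-s["cy"])/s["fy"],1]); return s["C"],d/np.linalg.norm(d)
def onz(s,u,v,z):
    C,d=ray(s,u,v); return C+d*(z-C[2])/d[2]
def tri(s1,p1,s2,p2):
    A=np.zeros((3,3));b=np.zeros(3);L=[]
    for s,p in((s1,p1),(s2,p2)):
        C,d=ray(s,*p);P=np.eye(3)-np.outer(d,d);A+=P;b+=P@C;L.append((P,C))
    X=np.linalg.solve(A,b); return X,[np.linalg.norm(P@(X-C)) for P,C in L]
def proj(s,X):
    c=s["R"]@np.array(X)+s["t"]; return np.array([s["fx"]*c[0]/c[2]+s["cx"],s["fy"]*c[1]/c[2]+s["cy"]])
E
python3 - <<'E'
from h import *
print(ctrl.read_state(),ctrl.grasp_offset)
a=snap("scene");b=snap("top")
for s in(a,b):print(s["C"],s["R"],s["fx"],s["cx"],s["cy"])
cv2.imwrite("pics/a.png",a["img"]);cv2.imwrite("pics/b.png",b["img"])
E
```

```text
pics
{'time_s': 0.0, 'qpos': array([ 5.61510606e+01,  1.64545551e+01,  9.04247721e+01,  2.23589642e-04,
        7.32586809e+01, -8.59364792e+00]), 'joint_vel': array([ 0.01090991,  0.05631172,  0.05991309,  0.07373337,  0.11939587,
       -0.08515873]), 'effort': array([ 2.19446069e-04, -4.05998719e+01, -2.92616343e+01, -1.56220462e-04,
        5.93859804e-03,  5.33578216e-06]), 'tcp_pos': array([0.28757618, 0.60993243, 0.22991566]), 'ee_rot': array([-1.79979166e+02,  1.36426652e-01,  6.47446687e+01]), 'force': array([-0.76557229, -0.36976654, -0.26545172]), 'torque': array([-0.00751788, -0.00530697,  0.01538455]), 'grip_width': 0.9956841658744982} 0.0187
[1.4167643  0.00183603 0.84613457] [[-0.05140026  0.99857989  0.01400799]
 [ 0.64264218  0.04380908 -0.76491293]
 [-0.76444035 -0.03031459 -0.64398135]] 484.68630721112044 277.1739361114198 207.76948516780655
[0.52286301 0.00346442 1.09747209] [[-2.56258860e-03 -9.99472410e-01  3.23780115e-02]
 [-9.97261835e-01  1.61258421e-04 -7.39513751e-02]
 [ 7.39071378e-02 -3.24788621e-02 -9.96736103e-01]] 464.9404985564593 279.6767698485234 207.5633672206409
```

View pics/a.png

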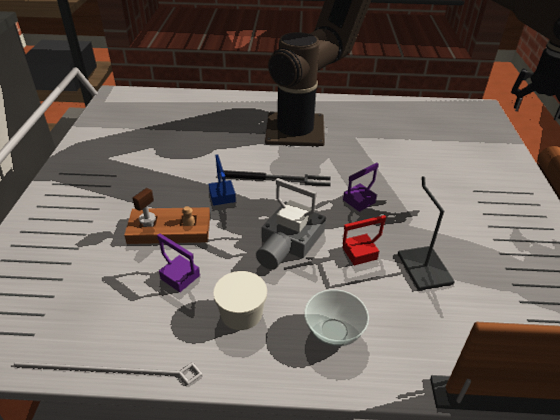

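View pics/b.png

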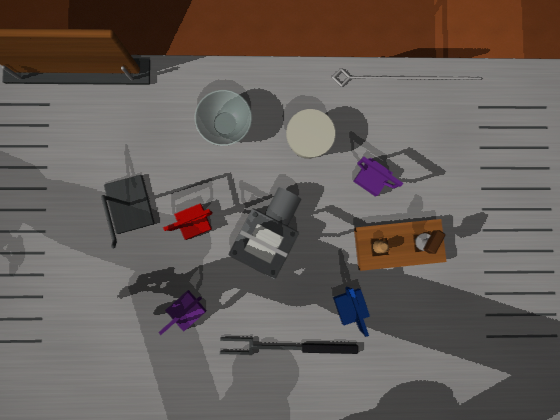

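The silver cover sits on the gearbox at scene (295,210) and top (265,240). Its look-alikes, by top-view pixel, are purple (375,177) and (185,310), red (190,222) and blue (350,305). The hook is at top (125,205), scene (430,230). The key is at top (432,240), scene (144,200), and the muddler at top (380,246). I choose the silver cover on the gearbox. Next is one close mosaic of these.

```bash
python3 - <<'E'
import cv2,numpy as np
a=cv2.imread("pics/a.png");b=cv2.imread("pics/b.png")
def c(i,x,y,w,h,W=400,H=300): return cv2.resize(i[y:y+h,x:x+w],(W,H),interpolation=cv2.INTER_CUBIC)
# scales: 4
r1=np.hstack([c(a,250,165,100,75),c(b,215,205,100,75)])
r2=np.hstack([c(a,385,170,80,120,200,300),c(b,95,165,80,120,200,300),c(a,115,175,107,80,214,160).copy() if 0 else c(a,125,175,100,75,200,300) if 0 else cv2.resize(a[175:250,120:220],(400,300),interpolation=cv2.INTER_CUBIC)])
cv2.imwrite("pics/m.png",np.vstack([r1,r2]))
E
```

```text
(no output)
```

View pics/m.png

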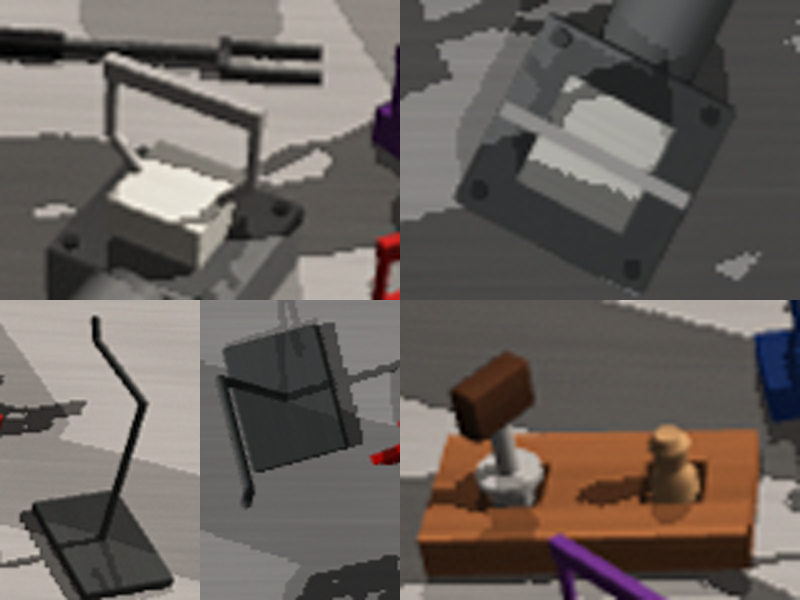

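The mosaic confirms that the silver square cover with its flat bar is on the gearbox. The bar ends are at scene (277,180)/(315,195) and top (241,232)/(287,254). The hook's elbow is at scene (442,212), top (104,197), and its tip at scene (424,178), top (114,246). The key has the flat brown handle, steel shank and collar; the muddler is the round light-coloured one.

```bash
python3 - <<'E'
from h import *
a=snap("scene");b=snap("top")
hsv=cv2.cvtColor(b["img"],cv2.COLOR_BGR2HSV)
# triangulated
for n,p,q in [("bar-R",(276.9,180.5),(241.4,232)),("bar-L",(315.3,195),(286.8,254.2)),("hook elbow",(441.8,212),(103.8,197)),("bend",(423.8,186.5),(113.8,242)),("tip",(423.6,178),(113.8,246)),("post foot",(425.8,265.2),(129.8,203.8))]:
    X,e=tri(a,p,b,q);print(n,X.round(4),np.round(e,4))
# plane rays
print("bar top plane .164+", [onz(b,*q,.157).round(4) for q in((241.4,232),(286.8,254.2))])
print("elbow/bend z.18",onz(b,103.8,197,.18).round(4),onz(b,113.8,242,.18).round(4))
# gearbox corners in top crop at z=.05
g=[(538,22),(735,110),(645,290),(457,197)]
G=[onz(b,(u-400)/4+215,v/4+205,.05)[:2] for u,v in g];print("gearbox",np.round(G,4),np.mean(G,0).round(4));
for i in range(4):d=G[(i+1)%4]-G[i];print(np.linalg.norm(d).round(4),np.degrees(np.arctan2(d[1],d[0])).round(1))
# cover cap mask top bright
# key handle
m=cv2.inRange(hsv,(0,60,0),(25,255,255))
crop=b["img"][205:285,345:455];cv2.imwrite("pics/k.png",cv2.resize(np.hstack([crop]),None,fx=7,fy=7,interpolation=cv2.INTER_CUBIC))
# rack mask
rm=cv2.inRange(hsv,(5,120,60),(20,255,255));rm[:, :330]=0;rm[:200]=0;rm[290:]=0
c=max(cv2.findContours(rm,0,2)[0],key=cv2.contourArea);r=cv2.boxPoints(cv2.minAreaRect(c));P=[onz(b,*q,.03)[:2] for q in r]
print("rack",r.round(1).tolist(),np.round(P,4),np.mean(P,0).round(4))
E
```

```text
bar-R [0.5455 0.0069 0.1965] [0.0414 0.0414]
bar-L [0.5026 0.0069 0.1277] [0.0498 0.0498]
hook elbow [0.6122 0.321  0.1764] [0.0014 0.0014]
bend [0.5238 0.299  0.1762] [0.001 0.001]
tip [0.5163 0.2947 0.1942] [0.0025 0.0025]
post foot [0.6126 0.3196 0.0113] [0.0034 0.0034]
bar top plane .164+ [array([0.5432, 0.0502, 0.157 ]), array([ 0.4983, -0.0413,  0.157 ])]
elbow/bend z.18 [0.6117 0.3182 0.18  ] [0.5237 0.2968 0.18  ]
gearbox [[ 0.5939  0.0374]
 [ 0.5442 -0.0735]
 [ 0.4438 -0.0226]
 [ 0.4959  0.0824]] [0.5194 0.0059]
0.1216 -114.1
0.1125 153.1
0.1172 63.6
0.1078 -24.7
rack [[353.6000061035156, 227.0], [441.29998779296875, 217.6999969482422], [445.8999938964844, 261.29998779296875], [358.20001220703125, 270.6000061035156]] [[ 0.557  -0.2019]
 [ 0.5784 -0.4073]
 [ 0.4775 -0.4153]
 [ 0.457  -0.2112]] [ 0.5175 -0.3089]
```

View pics/k.png

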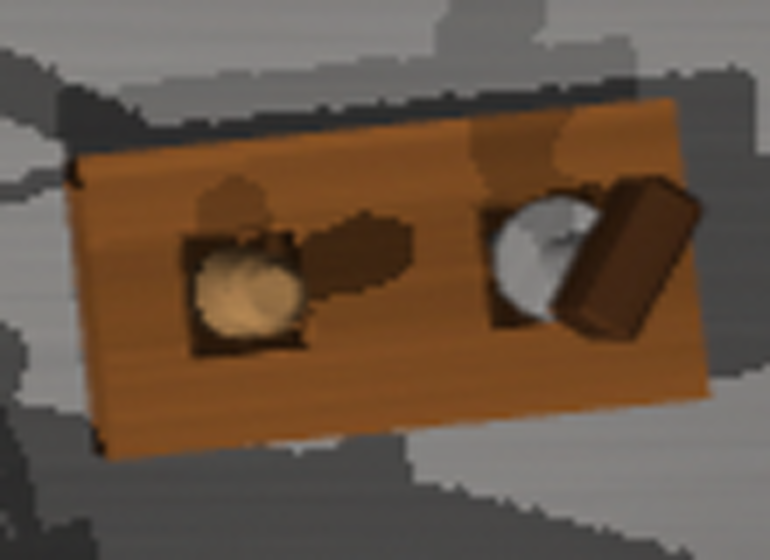

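The key crop shows the collar centred at top (423,242), the handle's top face at about (437,242) with its long axis diagonal, and the muddler at (380,246). I had matched the bar ends the wrong way round between the two views, so I recompute.

```bash
python3 - <<'E'
from h import *
a=snap("scene");b=snap("top")
B=[]
for n,p,q in [("bar-R",(276.9,180.5),(286.8,254.2)),("bar-L",(315.3,195),(241.4,232))]:
    X,e=tri(a,p,b,q);print(n,X.round(4),np.round(e,4));B.append(X)
for z in(.18,.187): 
    Q=[onz(b,*q,z) for q in((241.4,232),(286.8,254.2))];d=Q[1]-Q[0];print(z,np.mean(Q,0).round(4),np.linalg.norm(d),np.degrees(np.arctan2(d[1],d[0])))
# refine bar: bright pixels in top crop of bar sides
g=cv2.cvtColor(b["img"],cv2.COLOR_BGR2GRAY)
# handle of key: darker brown
hsv=cv2.cvtColor(b["img"],cv2.COLOR_BGR2HSV)
sub=hsv[222:258,420:448];
m=((sub[...,1]>100)&(sub[...,2]<95)).astype(np.uint8)
n,l,st,ce=cv2.connectedComponentsWithStats(m);k=1+np.argmax(st[1:,4]);c=max(cv2.findContours((l==k).astype(np.uint8),0,2)[0],key=cv2.contourArea)
r=cv2.minAreaRect(c);print("handle rect",np.array(r[0])+[420,222],r[1],r[2])
for r_ in m: print("".join(".#"[x] for x in r_))
print("collar c z.044",onz(b,422.9,241.9,.044).round(4))
tf=np.array([(657,178),(702,210),(635,340),(590,322)])/7+[345,205]
T=[onz(b,*q,.12) for q in tf];print("handle top",np.round(T,4),np.mean(T,0).round(4))
for i in range(4):d=T[(i+1)%4]-T[i];print(np.linalg.norm(d[:2]).round(4),np.degrees(np.arctan2(d[1],d[0])).round(1))
for w in [(246,293),(545,260)]:
  print("well",onz(b,w[0]/7+345,w[1]/7+205,.03).round(4))
E
```

```text
bar-R [ 0.4983 -0.0389  0.1568] [0.0024 0.0024]
bar-L [0.5433 0.0523 0.1535] [0.0019 0.0019]
0.18 [0.5208 0.0044 0.18  ] 0.09937967705925918 -116.12784048973421
0.187 [0.5208 0.0044 0.187 ] 0.0986214439260876 -116.12784048973421
handle rect [434.00000286 241.5       ] (23.077754974365234, 20.846317291259766) 86.633544921875
............................
............................
#####.......................
####........................
####........................
............................
............................
............................
.............########.......
........###.##########......
...####################.....
##......################....
..........###############...
...........##############...
...........##############...
..........##############....
.........###############....
.........###############....
........###############.....
........###############.....
.......###############......
.......##############.......
......###############...#...
......##############....#...
.....###############....#...
.....##############.........
....###############.........
....##############..........
#....#############..........
##...############...........
.......##########...........
.........#######............
............................
............................
............................
............................
collar c z.044 [ 0.5223 -0.3579  0.044 ]
handle top [[ 0.5466 -0.3667  0.12  ]
 [ 0.5368 -0.3803  0.12  ]
 [ 0.4976 -0.3586  0.12  ]
 [ 0.5031 -0.345   0.12  ]] [ 0.521  -0.3626  0.12  ]
0.0167 -125.7
0.0448 151.1
0.0147 68.1
0.0486 -26.6
well [ 0.5111 -0.2628  0.03  ]
well [ 0.5217 -0.3626  0.03  ]
```

```bash
cat >> h.py <<'E'
def go(xyz,yaw=None):
    "print remaining shift in tool axes, then turn (row sign) to yaw"
    s=ctrl.read_state();p=s["tcp_pos"];y=np.radians(s["ee_rot"][2]);d=np.array(xyz)-p
    print("t",round(s["time_s"],2),"tcp",p.round(4),"rpy",np.round(s["ee_rot"],2),"F",np.round(s["force"],1),"w",round(s["grip_width"],3))
    print("dx %.4f dy %.4f dz %.4f"%(d[0]*np.cos(y)+d[1]*np.sin(y),d[0]*np.sin(y)-d[1]*np.cos(y),-d[2]), "yaw %.4f"%(-np.radians((yaw-np.degrees(y)+180)%360-180)) if yaw is not None else "")
E
python3 -m pendant '[{"yaw":0.12},{"yaw":0.12},{"yaw":0.12},{"yaw":0.12},{"yaw":0.12},{"yaw":0.12},{"yaw":0.12},{"yaw":0.12},{"yaw":0.12},{"yaw":0.12},{"yaw":0.12},{"yaw":0.12}]' 40
python3 -m pendant '[{"yaw":0.12},{"yaw":0.025},{}]'
python3 -c "
from h import *
go([.5336,.0315,.23],-26.1)"
```

```text
t 0.3 tcp [0.2878 0.6103 0.2309] rpy [-1.7999e+02  5.0000e-02  6.4750e+01] F [ 1.  -0.1 -0.3] w 0.998
dx -0.4186 dy 0.4692 dz 0.0009 yaw 1.5856$[0]: bad value
$[0]: bad value
```

```bash

python3 -m pendant '[{"dx":0,"dy":0,"dz":0,"yaw":0.12,"fingers":1}]' 40; python3 -m pendant --help | head -20
```

```text
time_s: 0.38
tcp_pos: [0.2879, 0.6104, 0.2311]
ee_rot: [180.0, 0.0, 57.8]
force: [0.1, 0.4, -0.0]
grip_width: 0.997invalid input: not JSON, or not a number
```

```bash

python3 -m pendant '[{"yaw":0.12,"fingers":1},{"yaw":0.12,"fingers":1},{"yaw":0.12,"fingers":1},{"yaw":0.12,"fingers":1},{"yaw":0.12,"fingers":1},{"yaw":0.12,"fingers":1},{"yaw":0.12,"fingers":1},{"yaw":0.12,"fingers":1},{"yaw":0.12,"fingers":1},{"yaw":0.12,"fingers":1},{"yaw":0.12,"fingers":1},{"yaw":0.12,"fingers":1}]'
python3 -c "
from h import *
go([.5336,.0315,.23],-26.1)"
```

```text
t 0.38 tcp [0.2879 0.6104 0.2311] rpy [1.800e+02 3.000e-02 5.777e+01] F [ 0.1  0.4 -0. ] w 0.997
dx -0.3586 dy 0.5166 dz 0.0011 yaw 1.4637$[0]: bad value
```

All keys are needed in every row.

```bash

python3 -m pendant '[{"dx":0,"dy":0,"dz":0,"yaw":0.122,"fingers":1},{"dx":0,"dy":0,"dz":0,"yaw":0.122,"fingers":1},{"dx":0,"dy":0,"dz":0,"yaw":0.122,"fingers":1},{"dx":0,"dy":0,"dz":0,"yaw":0.122,"fingers":1},{"dx":0,"dy":0,"dz":0,"yaw":0.122,"fingers":1},{"dx":0,"dy":0,"dz":0,"yaw":0.122,"fingers":1},{"dx":0,"dy":0,"dz":0,"yaw":0.122,"fingers":1},{"dx":0,"dy":0,"dz":0,"yaw":0.122,"fingers":1},{"dx":0,"dy":0,"dz":0,"yaw":0.122,"fingers":1},{"dx":0,"dy":0,"dz":0,"yaw":0.122,"fingers":1},{"dx":0,"dy":0,"dz":0,"yaw":0.122,"fingers":1},{"dx":0,"dy":0,"dz":0,"yaw":0.122,"fingers":1}]'
python3 -c "
from h import *
go([.5336,.0315,.23],-26.1)"
```

```text
time_s: 1.38
tcp_pos: [0.2879, 0.6104, 0.2312]
ee_rot: [180.0, 0.0, -26.4]
force: [0.1, -0.6, -0.2]
grip_width: 1.002
t 1.38 tcp [0.2879 0.6104 0.2312] rpy [179.99   0.   -26.36] F [ 0.1 -0.6 -0.2] w 1.002
dx 0.4772 dy 0.4097 dz 0.0012 yaw -0.0045
```

```bash

python3 -m pendant '[{"dx":0.02,"dy":0.017,"dz":0,"yaw":0,"fingers":1},{"dx":0.02,"dy":0.017,"dz":0,"yaw":0,"fingers":1},{"dx":0.02,"dy":0.017,"dz":0,"yaw":0,"fingers":1},{"dx":0.02,"dy":0.017,"dz":0,"yaw":0,"fingers":1},{"dx":0.02,"dy":0.017,"dz":0,"yaw":0,"fingers":1},{"dx":0.02,"dy":0.017,"dz":0,"yaw":0,"fingers":1},{"dx":0.02,"dy":0.017,"dz":0,"yaw":0,"fingers":1},{"dx":0.02,"dy":0.017,"dz":0,"yaw":0,"fingers":1},{"dx":0.02,"dy":0.017,"dz":0,"yaw":0,"fingers":1},{"dx":0.02,"dy":0.017,"dz":0,"yaw":0,"fingers":1},{"dx":0.02,"dy":0.017,"dz":0,"yaw":0,"fingers":1},{"dx":0.02,"dy":0.017,"dz":0,"yaw":0,"fingers":1}]'
python3 -m pendant '[{"dx":0.02,"dy":0.017,"dz":0,"yaw":0,"fingers":1},{"dx":0.02,"dy":0.017,"dz":0,"yaw":0,"fingers":1},{"dx":0.02,"dy":0.017,"dz":0,"yaw":0,"fingers":1},{"dx":0.02,"dy":0.017,"dz":0,"yaw":0,"fingers":1},{"dx":0.02,"dy":0.017,"dz":0,"yaw":0,"fingers":1},{"dx":0.02,"dy":0.017,"dz":0,"yaw":0,"fingers":1},{"dx":0.02,"dy":0.017,"dz":0,"yaw":0,"fingers":1},{"dx":0.02,"dy":0.017,"dz":0,"yaw":0,"fingers":1},{"dx":0.02,"dy":0.017,"dz":0,"yaw":0,"fingers":1},{"dx":0.02,"dy":0.017,"dz":0,"yaw":0,"fingers":1},{"dx":0.02,"dy":0.017,"dz":0,"yaw":0,"fingers":1},{"dx":0,"dy":0.015,"dz":0,"yaw":0,"fingers":1}]'
python3 -c "
from h import *
go([.5336,.0315,.135],-26.1)"
```

```text
time_s: 2.38
tcp_pos: [0.4145, 0.3207, 0.2315]
ee_rot: [-180.0, -0.0, -26.0]
force: [1.1, 0.5, -0.3]
grip_width: 1.003
time_s: 3.38
tcp_pos: [0.5252, 0.0413, 0.2316]
ee_rot: [180.0, -0.1, -26.1]
force: [-0.2, -0.0, -0.0]
grip_width: 1.0
t 3.38 tcp [0.5252 0.0413 0.2316] rpy [ 1.800e+02 -1.200e-01 -2.613e+01] F [-0.2 -0.  -0. ] w 1.0
dx 0.0119 dy 0.0051 dz 0.0966 yaw -0.0005
```

```bash

python3 -m pendant '[{"dx":0.012,"dy":0.005,"dz":0,"yaw":0,"fingers":1},{"dx":0,"dy":0,"dz":0,"yaw":0,"fingers":1},{"dx":0,"dy":0,"dz":0.02,"yaw":0,"fingers":1},{"dx":0,"dy":0,"dz":0.02,"yaw":0,"fingers":1},{"dx":0,"dy":0,"dz":0.02,"yaw":0,"fingers":1},{"dx":0,"dy":0,"dz":0.02,"yaw":0,"fingers":1},{"dx":0,"dy":0,"dz":0.016,"yaw":0,"fingers":1},{"dx":0,"dy":0,"dz":0,"yaw":0,"fingers":1}]'
python3 - <<'E'
from h import *
go([.5336,.0315,.135],-26.1)
a=snap("scene");b=snap("top")
i=np.hstack([cv2.resize(s["img"][y:y+100,x:x+100],(400,400),interpolation=cv2.INTER_CUBIC) for s,x,y in((a,245,140),(b,210,180))])
cv2.imwrite("pics/g1.png",i)
E
```

```text
time_s: 4.05
tcp_pos: [0.5293, 0.0354, 0.1313]
ee_rot: [179.9, 0.4, -26.0]
force: [-1.0, -0.2, -0.9]
grip_width: 0.997
t 4.05 tcp [0.5293 0.0354 0.1313] rpy [179.88   0.42 -25.96] F [-1.  -0.2 -0.9] w 0.997
dx 0.0056 dy 0.0016 dz -0.0037 yaw 0.0025
```

View pics/g1.png

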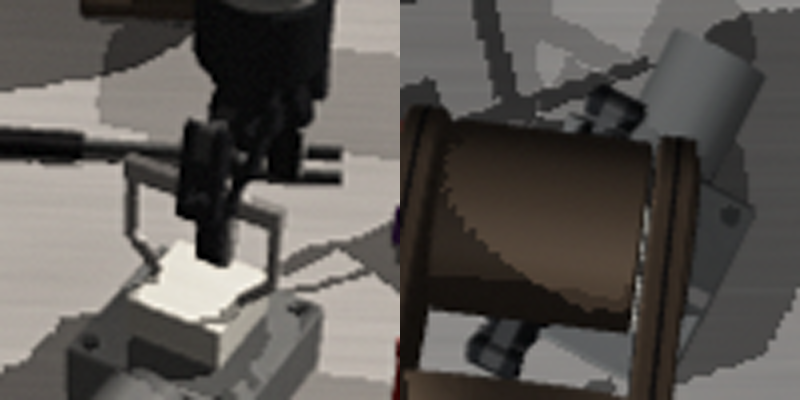

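The fingers straddle the bar on its +y half (scene about (297,190)), clear of the legs and the cap. I centre on the bar and grip.

```bash

python3 -m pendant '[{"dx":0.005,"dy":0.001,"dz":-0.003,"yaw":0,"fingers":1},{"dx":0,"dy":0,"dz":0,"yaw":0,"fingers":1},{"dx":0,"dy":0,"dz":0,"yaw":0,"fingers":0},{"dx":0,"dy":0,"dz":0,"yaw":0,"fingers":0},{"dx":0,"dy":0,"dz":0,"yaw":0,"fingers":0},{"dx":0,"dy":0,"dz":0,"yaw":0,"fingers":0},{"dx":0,"dy":0,"dz":0,"yaw":0,"fingers":0},{"dx":0,"dy":0,"dz":0,"yaw":0,"fingers":0},{"dx":0,"dy":0,"dz":0,"yaw":0,"fingers":0},{"dx":0,"dy":0,"dz":0,"yaw":0,"fingers":0},{"dx":0,"dy":0,"dz":0,"yaw":0,"fingers":0},{"dx":0,"dy":0,"dz":0,"yaw":0,"fingers":0}]' 90
python3 -m pendant '[{"dx":0,"dy":0,"dz":0,"yaw":0,"fingers":0},{"dx":0,"dy":0,"dz":-0.01,"yaw":0,"fingers":0},{"dx":0,"dy":0,"dz":-0.01,"yaw":0,"fingers":0},{"dx":0,"dy":0,"dz":-0.015,"yaw":0,"fingers":0},{"dx":0,"dy":0,"dz":-0.02,"yaw":0,"fingers":0},{"dx":0,"dy":0,"dz":-0.02,"yaw":0,"fingers":0},{"dx":0,"dy":0,"dz":-0.015,"yaw":0,"fingers":0},{"dx":0,"dy":0,"dz":0,"yaw":0,"fingers":0},{"dx":0,"dy":0,"dz":0,"yaw":0,"fingers":0}]'

```

```text
time_s: 5.15
tcp_pos: [0.5357, 0.0311, 0.138]
ee_rot: [180.0, 0.0, -26.0]
force: [-0.8, 0.5, -1.9]
grip_width: 0.073
time_s: 5.9
tcp_pos: [0.5368, 0.0309, 0.2303]
ee_rot: [-179.9, -0.2, -26.0]
force: [-0.4, -0.2, -1.9]
grip_width: 0.073
```

```bash

python3 -m pendant '[{"dx":0,"dy":0,"dz":0,"yaw":-0.115,"fingers":0},{"dx":0,"dy":0,"dz":0,"yaw":-0.115,"fingers":0},{"dx":0,"dy":0,"dz":0,"yaw":-0.115,"fingers":0},{"dx":0,"dy":0,"dz":0,"yaw":-0.115,"fingers":0},{"dx":0,"dy":0,"dz":0,"yaw":-0.115,"fingers":0},{"dx":0,"dy":0,"dz":0,"yaw":-0.116,"fingers":0},{"dx":0,"dy":0,"dz":0,"yaw":0,"fingers":0}]'
python3 - <<'E'
from h import *
go([.449,.310,.211],13.6)
a=snap("scene");b=snap("top")
i=np.hstack([cv2.resize(s["img"][y:y+100,x:x+133],(400,300),interpolation=cv2.INTER_CUBIC) for s,x,y in((a,230,140),(b,210,190))])
j=cv2.imread("pics/b.png")
i2=np.hstack([cv2.resize(q[165:265,85:185],(400,400),interpolation=cv2.INTER_CUBIC) for q in(a["img"][:1].repeat(420,0),b["img"])])
cv2.imwrite("pics/g2.png",i)
E
```

```text
time_s: 6.48
tcp_pos: [0.535, 0.0311, 0.2266]
ee_rot: [-179.9, 0.2, 13.7]
force: [-0.3, -0.0, -1.1]
grip_width: 0.072
t 6.48 tcp [0.535  0.0311 0.2266] rpy [-1.7993e+02  1.6000e-01  1.3690e+01] F [-0.3 -0.  -1.1] w 0.072
dx -0.0176 dy -0.2913 dz 0.0156 yaw 0.0016
```

View pics/g2.png

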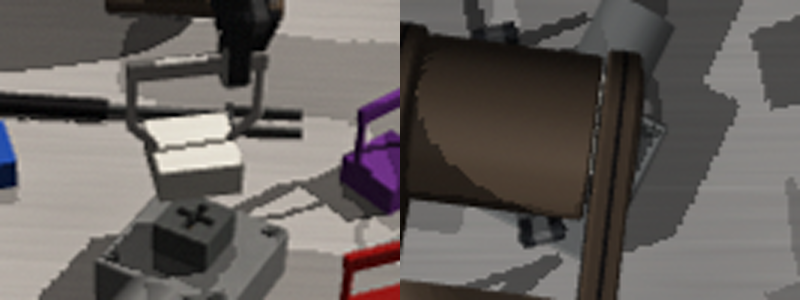

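The cover is held level by its bar, and the cross socket is uncovered at scene (294,213). Next I carry it to the staging point in front of the hook.

```bash

python3 -m pendant '[{"dx":-0.0015,"dy":-0.018,"dz":0,"yaw":0,"fingers":0},{"dx":-0.0015,"dy":-0.025,"dz":0,"yaw":0,"fingers":0},{"dx":-0.0015,"dy":-0.028,"dz":0,"yaw":0,"fingers":0},{"dx":-0.0015,"dy":-0.03,"dz":0,"yaw":0,"fingers":0},{"dx":-0.0015,"dy":-0.03,"dz":0,"yaw":0,"fingers":0},{"dx":-0.0015,"dy":-0.03,"dz":0,"yaw":0,"fingers":0},{"dx":-0.0015,"dy":-0.03,"dz":0,"yaw":0,"fingers":0},{"dx":-0.0015,"dy":-0.03,"dz":0,"yaw":0,"fingers":0},{"dx":-0.0015,"dy":-0.028,"dz":0,"yaw":0,"fingers":0},{"dx":-0.0015,"dy":-0.024,"dz":0.005,"yaw":0,"fingers":0},{"dx":-0.0015,"dy":-0.018,"dz":0.008,"yaw":0,"fingers":0},{"dx":0,"dy":0,"dz":0,"yaw":0,"fingers":0}]'
python3 -m pendant '[{"dx":0,"dy":0,"dz":0,"yaw":0,"fingers":0}]'
python3 - <<'E'
from h import *
go([.449,.310,.211],13.6)
a=snap("scene");b=snap("top")
i=np.hstack([cv2.resize(s["img"][y:y+150,x:x+130],(400,460),interpolation=cv2.INTER_CUBIC) for s,x,y in((a,355,130),(b,80,165))])
cv2.imwrite("pics/g3.png",i)
# socket from top view now arm away
cv2.imwrite("pics/top2.png",b["img"]);cv2.imwrite("pics/scene2.png",a["img"])
E
```

```text
time_s: 7.58
tcp_pos: [0.4492, 0.3122, 0.2131]
ee_rot: [-180.0, 0.2, 13.6]
force: [-0.2, 0.1, -2.0]
grip_width: 0.068
time_s: 7.67
tcp_pos: [0.4507, 0.3103, 0.2142]
ee_rot: [179.9, 0.1, 13.6]
force: [0.5, -0.1, -1.6]
grip_width: 0.069
t 7.67 tcp [0.4507 0.3103 0.2142] rpy [1.7995e+02 1.3000e-01 1.3600e+01] F [ 0.5 -0.1 -1.6] w 0.069
dx -0.0017 dy -0.0001 dz 0.0032 yaw -0.0000
```

View pics/g3.png

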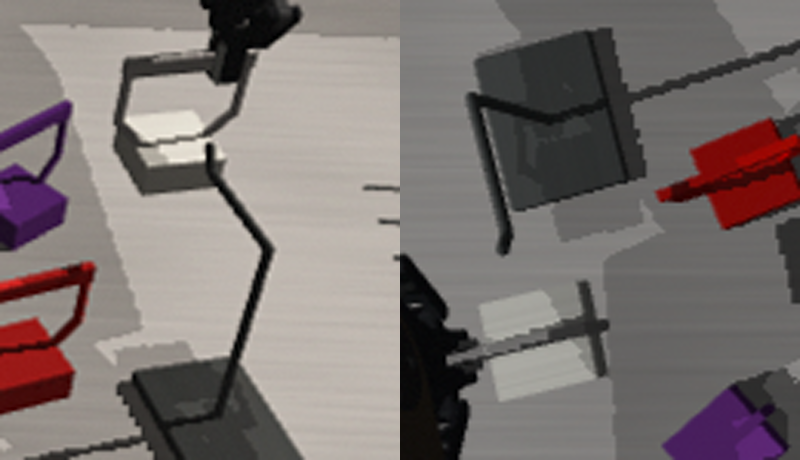

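```bash

python3 - <<'E'
from h import *
a=snap("scene");b=snap("top");go([.449,.310,.211],13.6)
X,e=tri(a,(396.0,151.0),b,(146.5,271));print("bar -y end",X.round(4),e)
print("expect",np.array([.4507,.3103,.2302])-.0296*np.array([-.235,.972,0])-.052*np.array([-.235,.972,0]))
print("+y end ray at z.23",onz(a,436.5,148,.235).round(4),"-y",onz(a,396,151,.235).round(4), "top -y",onz(b,146.5,271,.235).round(4))
p=onz(b,113.8,242,.18);q=onz(b,103.8,197,.18);print(p,q)
# socket: dark cross on block top z=.08
im=b["img"][215:270,235:295];cv2.imwrite("pics/s.png",cv2.resize(im,None,fx=10,fy=10,interpolation=cv2.INTER_CUBIC))
E
```

```text
t 7.87 tcp [0.4522 0.3092 0.2157] rpy [ 1.7999e+02 -4.0000e-02  1.3470e+01] F [-0.1  0.3 -2.7] w 0.075
dx -0.0029 dy -0.0015 dz 0.0047 yaw -0.0023
bar -y end [0.4712 0.2268 0.2335] [np.float64(0.0073605387707994544), np.float64(0.007360538770799286)]
expect [0.469876  0.2309848 0.2302   ]
+y end ray at z.23 [0.4518 0.3298 0.235 ] -y [0.4714 0.2341 0.235 ] top -y [0.4707 0.2189 0.235 ]
[0.52372951 0.296793   0.18      ] [0.611699   0.31823996 0.18      ]
```

View pics/s.png

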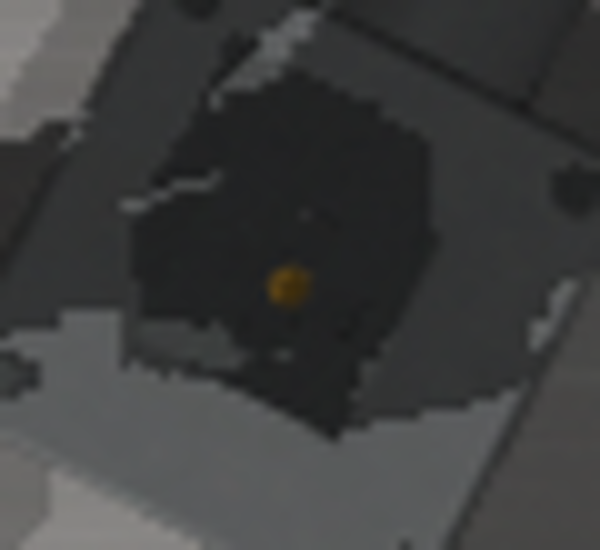

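The socket is in shadow in the top view, but its brass plunger shows at (263.9,243.7). The bar lines up with the prong within about 2 mm, so I slide in at this height and then lower.

```bash

python3 -m pendant '[{"dx":0.012,"dy":-0.001,"dz":0,"yaw":0,"fingers":0},{"dx":0.016,"dy":0,"dz":0,"yaw":0,"fingers":0},{"dx":0.018,"dy":0,"dz":0,"yaw":0,"fingers":0},{"dx":0.018,"dy":0,"dz":0,"yaw":0,"fingers":0},{"dx":0.018,"dy":0,"dz":0,"yaw":0,"fingers":0},{"dx":0.016,"dy":0,"dz":0,"yaw":0,"fingers":0},{"dx":0.014,"dy":0,"dz":0,"yaw":0,"fingers":0},{"dx":0,"dy":0,"dz":0,"yaw":0,"fingers":0},{"dx":0,"dy":0,"dz":0.01,"yaw":0,"fingers":0},{"dx":0,"dy":0,"dz":0.01,"yaw":0,"fingers":0},{"dx":0,"dy":0,"dz":0.007,"yaw":0,"fingers":0},{"dx":0,"dy":0,"dz":0,"yaw":0,"fingers":0}]'
python3 - <<'E'
from h import *
go([.5607,.3366,.175],13.6)
a=snap("scene");b=snap("top")
i=np.hstack([cv2.resize(s["img"][y:y+150,x:x+130],(400,460),interpolation=cv2.INTER_CUBIC) for s,x,y in((a,355,130),(b,60,145))])
cv2.imwrite("pics/g4.png",i)
s=onz(b,263.9,243.7,.066);print("plunger",s.round(4))
A=cv2.imread("pics/scene2.png");g=A[195:235,270:320];cv2.imwrite("pics/s2.png",cv2.resize(g,None,fx=12,fy=12,interpolation=cv2.INTER_CUBIC))
print(proj(a,[s[0],s[1],.08]))
E
```

```text
time_s: 8.87
tcp_pos: [0.5579, 0.3364, 0.1847]
ee_rot: [179.9, 0.3, 13.6]
force: [0.1, 0.5, -2.5]
grip_width: 0.073
t 8.87 tcp [0.5579 0.3364 0.1847] rpy [179.95   0.35  13.57] F [ 0.1  0.5 -2.5] w 0.073
dx 0.0027 dy 0.0004 dz 0.0097 yaw -0.0004
plunger [0.5192 0.005  0.066 ]
[293.00167919 211.62504529]
```

View pics/g4.png

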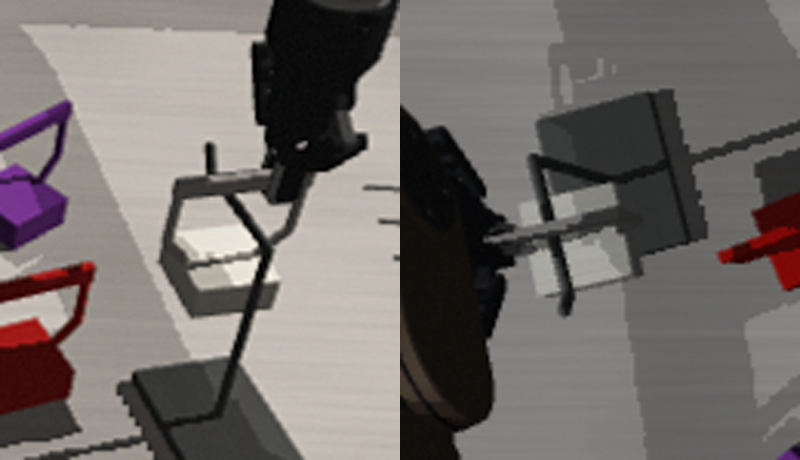

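View pics/s2.png

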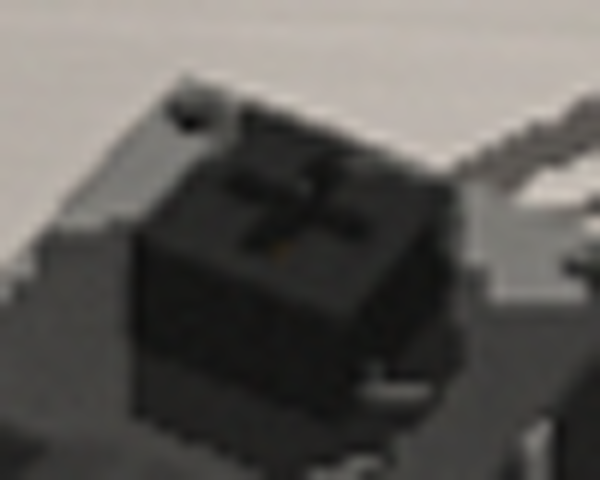

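The prong passes between the bar and the cap, near the bar's middle. The socket block's top corners are at scene crop (140,235), (245,105), (455,185), (345,320). I lower until contact.

```bash

python3 -m pendant '[{"dx":0.002,"dy":0,"dz":0.004,"yaw":0,"fingers":0},{"dx":0,"dy":0,"dz":0.003,"yaw":0,"fingers":0},{"dx":0,"dy":0,"dz":0.001,"yaw":0,"fingers":0},{"dx":0,"dy":0,"dz":0,"yaw":0,"fingers":0}]'
python3 -m pendant '[{"dx":0,"dy":0,"dz":0.001,"yaw":0,"fingers":0},{"dx":0,"dy":0,"dz":0,"yaw":0,"fingers":0}]'
python3 -m pendant '[{"dx":0,"dy":0,"dz":0.001,"yaw":0,"fingers":0},{"dx":0,"dy":0,"dz":0,"yaw":0,"fingers":0}]'
python3 - <<'E'
from h import *
a=snap("scene")
c=[onz(a,270+u/12,195+v/12,.08)[:2] for u,v in((140,235),(245,105),(455,185),(345,320))]
print(np.round(c,4),np.mean(c,0))
for i in range(4):d=c[(i+1)%4]-c[i];print(np.linalg.norm(d).round(4),np.degrees(np.arctan2(d[1],d[0])).round(1))
c=[onz(a,270+u/12,195+v/12,.08)[:2] for u,v in((228,175),(370,240),(335,160),(250,250))]
for d in(c[1]-c[0],c[3]-c[2]):print(np.linalg.norm(d).round(4),np.degrees(np.arctan2(d[1],d[0])).round(1))
print(np.mean(c,0))
E
```

```text
time_s: 9.3
tcp_pos: [0.562, 0.3377, 0.18]
ee_rot: [180.0, 0.0, 13.6]
force: [-0.4, -0.4, -2.9]
grip_width: 0.07
time_s: 9.47
tcp_pos: [0.5622, 0.3378, 0.1793]
ee_rot: [180.0, -0.0, 13.6]
force: [0.3, 0.1, -1.3]
grip_width: 0.072
time_s: 9.63
tcp_pos: [0.5622, 0.3377, 0.1783]
ee_rot: [-180.0, -0.0, 13.6]
force: [0.3, -0.0, -2.6]
grip_width: 0.07
[[ 0.5321 -0.0221]
 [ 0.4896 -0.0022]
 [ 0.5122  0.0412]
 [ 0.555   0.0196]] [0.52224909 0.009109  ]
0.0469 155.0
0.049 62.5
0.048 -26.8
0.0476 -118.8
0.0344 58.0
0.0335 -29.5
[0.52098487 0.00899107]
```

```bash

python3 -m pendant '[{"dx":0,"dy":0,"dz":0.002,"yaw":0,"fingers":0},{"dx":0,"dy":0,"dz":0,"yaw":0,"fingers":0}]'
python3 -m pendant '[{"dx":0,"dy":0,"dz":0.0015,"yaw":0,"fingers":0},{"dx":0,"dy":0,"dz":0,"yaw":0,"fingers":0}]'
python3 -m pendant '[{"dx":0,"dy":0,"dz":0.0015,"yaw":0,"fingers":0},{"dx":0,"dy":0,"dz":0,"yaw":0,"fingers":0}]'

```

```text
time_s: 9.85
tcp_pos: [0.562, 0.3377, 0.1759]
ee_rot: [180.0, 0.0, 13.6]
force: [0.0, -0.6, -1.8]
grip_width: 0.073
time_s: 10.02
tcp_pos: [0.5622, 0.3378, 0.1747]
ee_rot: [-180.0, -0.0, 13.6]
force: [0.2, 0.1, -1.5]
grip_width: 0.071
time_s: 10.18
tcp_pos: [0.5624, 0.3379, 0.1744]
ee_rot: [180.0, -0.0, 13.6]
force: [-1.4, -0.2, 2.4]
grip_width: 0.07
```

Contact at TCP z = 0.1744, as predicted. I release the bar and rise.

```bash

python3 -m pendant '[{"dx":0,"dy":0,"dz":0,"yaw":0,"fingers":0.2},{"dx":0,"dy":0,"dz":0,"yaw":0,"fingers":0.3},{"dx":0,"dy":0,"dz":0,"yaw":0,"fingers":0.4},{"dx":0,"dy":0,"dz":0,"yaw":0,"fingers":0.5},{"dx":0,"dy":0,"dz":0,"yaw":0,"fingers":0.5},{"dx":0,"dy":0,"dz":-0.008,"yaw":0,"fingers":0.5},{"dx":0,"dy":0,"dz":-0.012,"yaw":0,"fingers":0.5},{"dx":0,"dy":0,"dz":-0.02,"yaw":0,"fingers":0.5},{"dx":0,"dy":0,"dz":-0.03,"yaw":0,"fingers":0.6},{"dx":0,"dy":0,"dz":-0.03,"yaw":0,"fingers":0.8},{"dx":0,"dy":0,"dz":0,"yaw":0,"fingers":0.8}]' 60
python3 - <<'E'
from h import *
go([.521,-.361,.27],63)
a=snap("scene");b=snap("top");p=cv2.imread("pics/top2.png")
i=np.hstack([cv2.resize(s[y:y+150,x:x+130],(400,460),interpolation=cv2.INTER_CUBIC) for s,x,y in((a["img"],355,130),(b["img"],60,145))])
cv2.imwrite("pics/g5.png",i)
E
```

```text
time_s: 11.1
tcp_pos: [0.5653, 0.3391, 0.2838]
ee_rot: [-179.9, -0.9, 13.6]
force: [-0.7, 1.1, 1.4]
grip_width: 0.804
t 11.1 tcp [0.5653 0.3391 0.2838] rpy [-179.87   -0.87   13.59] F [-0.7  1.1  1.4] w 0.804
dx -0.2076 dy 0.6701 dz 0.0138 yaw -0.8624
```

View pics/g5.png

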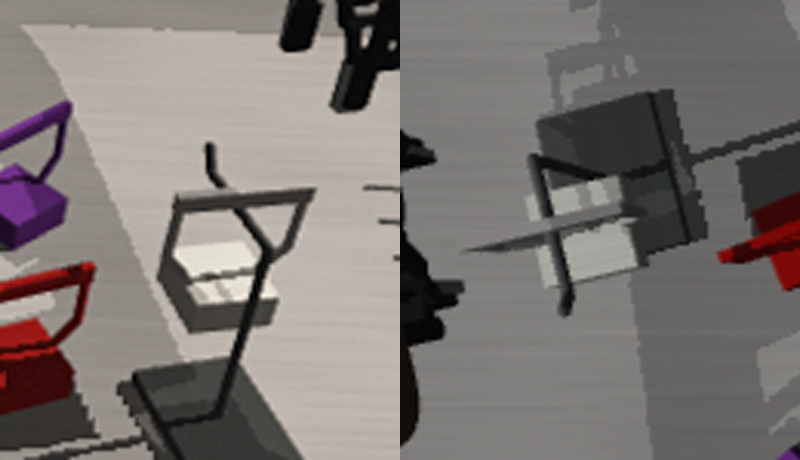

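The cover hangs freely on the prong, level and released. Now I turn and move to the key.

```bash

python3 -m pendant '[{"dx":0,"dy":0,"dz":0,"yaw":-0.109,"fingers":0.8},{"dx":0,"dy":0,"dz":0,"yaw":-0.109,"fingers":0.8},{"dx":0,"dy":0,"dz":0,"yaw":-0.109,"fingers":0.8},{"dx":0,"dy":0,"dz":0,"yaw":-0.109,"fingers":0.8},{"dx":0,"dy":0,"dz":0,"yaw":-0.109,"fingers":0.8},{"dx":0,"dy":0,"dz":0,"yaw":-0.109,"fingers":0.8},{"dx":0,"dy":0,"dz":0,"yaw":-0.109,"fingers":0.8},{"dx":0,"dy":0,"dz":0,"yaw":-0.109,"fingers":0.8},{"dx":-0.015,"dy":0.006,"dz":0,"yaw":0,"fingers":0.8},{"dx":-0.025,"dy":0.011,"dz":0,"yaw":0,"fingers":0.8}]'
python3 -m pendant '[{"dx":-0.028,"dy":0.012,"dz":0,"yaw":0,"fingers":0.8},{"dx":-0.028,"dy":0.012,"dz":0,"yaw":0,"fingers":0.8},{"dx":-0.028,"dy":0.012,"dz":0,"yaw":0,"fingers":0.8},{"dx":-0.028,"dy":0.012,"dz":0,"yaw":0,"fingers":0.8},{"dx":-0.028,"dy":0.012,"dz":0,"yaw":0,"fingers":0.8},{"dx":-0.028,"dy":0.012,"dz":0,"yaw":0,"fingers":0.8},{"dx":-0.028,"dy":0.012,"dz":0,"yaw":0,"fingers":0.8},{"dx":-0.028,"dy":0.012,"dz":0,"yaw":0,"fingers":0.8},{"dx":-0.028,"dy":0.012,"dz":0,"yaw":0,"fingers":0.8},{"dx":-0.028,"dy":0.012,"dz":0,"yaw":0,"fingers":0.8},{"dx":-0.028,"dy":0.012,"dz":0,"yaw":0,"fingers":0.8},{"dx":-0.028,"dy":0.012,"dz":0,"yaw":0,"fingers":0.8}]'
python3 - <<'E'
from h import *
go([.5215,-.361,.20],63.5)
b=snap("top")
hsv=cv2.cvtColor(b["img"],cv2.COLOR_BGR2HSV)
sub=b["img"][222:258,415:448]
# key handle side/top faces: brown darker than rack; split by gray level
g=cv2.cvtColor(sub,cv2.COLOR_BGR2GRAY)
for r in g: print(" ".join("%3d"%x for x in r[5:]))
E
```

```text
time_s: 12.03
tcp_pos: [0.5586, 0.2949, 0.2719]
ee_rot: [-179.9, 0.1, 63.6]
force: [1.1, -0.1, -0.2]
grip_width: 0.797
time_s: 13.03
tcp_pos: [0.5374, -0.0725, 0.2725]
ee_rot: [-179.9, 0.0, 63.4]
force: [0.7, -0.5, -0.3]
grip_width: 0.801
t 13.03 tcp [ 0.5374 -0.0725  0.2725] rpy [-1.7991e+02  4.0000e-02  6.3390e+01] F [ 0.7 -0.5 -0.3] w 0.801
dx -0.2651 dy 0.1150 dz 0.0725 yaw -0.0019
 75  75  76  75  75  74  88  90  90  89  88  87  87  86  85  85  85  84  84  84  83  79  75  75  75  75  74  74
 72  71  69  70  68  83  86  85  84  85  84  84  83  82  82  82  82  82  82  81  81  81  75  73  73  73  73  74
 68  67  67  67  67  80  83  83  83  83  83  82  82  82  82  82  83  82  82  82  82  81  77  77  77  76  76  76
 67  67  67  66  79  83  83  83  83  83  83  83  83  83  83  84  84  84  84  85  84  84  78  75  75  75  74  74
 67  68  67  67  81  84  84  85  85  85  84  86  86  86  85  85  86  87  86  86  86  86  78  74  74  74  74  74
 69  69  69  69  84  86  86  86  87  87  87  87  87  87  86  87  87  87  87  87  87  87  79  73  72  72  72  72
 70  70  71  71  86  88  88  88  88  89
[... 2620 characters left out ...]
  84  83  83  84  80  76  76
 86  85  86  86  87  85  85  57  40  37  38  40  49  52  49  36  60  82  85  85  86  85  86  85  86  79  76  75
 87  87  87  87  86  87  86  84  74  59  59  59  56  54  53  54  81  86  86  87  86  86  86  85  85  81  73  73
 86  86  87  85  86  86  87  86  86  86  85  85  84  84  84  83  85  85  84  83  83  83  82  82  82  78  73  72
 87  87  87  86  87  87  86  86  85  84  84  84  84  84  84  83  84  84  83  84  83  83  84  82  84  81  74  73
 85  84  85  85  85  85  86  85  85  84  85  84  85  85  85  84  85  85  85  86  86  86  85  86  85  82  75  72
 86  86  85  86  85  86  86  87  86  87  87  86  86  86  86  87  86  86  86  87  86  86  86  86  86  86  76  72
```

```bash
python3 - <<'E'
from h import *
b=snap("top")
P=lambda c,r:onz(b,420+c,222+r,.12)[:2]
for p,q in(((24.3,13),(16.3,29)),((15.5,12),(8.5,25))):
    d=P(*p)-P(*q);print(np.degrees(np.arctan2(d[1],d[0])))
print(P(16.3,19.5).round(4))
T=[P(*c) for c in((16.8,8.3),(24.6,12.8),(15.8,30.7),(7.8,26.5))]
print(np.mean(T,0).round(4),[np.linalg.norm(T[i]-T[i-1]).round(4) for i in range(4)])
go([.5215,-.361,.20],63.5)
E
```

```text
-28.21594259595827
-29.845079812837746
[ 0.5231 -0.3606]
[ 0.523  -0.3605] [np.float64(0.0435), np.float64(0.0191), np.float64(0.0427), np.float64(0.0191)]
t 13.13 tcp [ 0.5375 -0.0747  0.2724] rpy [-1.7993e+02  1.1000e-01  6.3120e+01] F [-0.9  0.3  0.4] w 0.798
dx -0.2626 dy 0.1151 dz 0.0724 yaw -0.0066
```

```bash

python3 -m pendant '[{"dx":-0.026,"dy":0.0115,"dz":0,"yaw":0,"fingers":0.8},{"dx":-0.026,"dy":0.0115,"dz":0,"yaw":0,"fingers":0.8},{"dx":-0.026,"dy":0.0115,"dz":0,"yaw":0,"fingers":0.8},{"dx":-0.026,"dy":0.0115,"dz":0,"yaw":0,"fingers":0.8},{"dx":-0.026,"dy":0.0115,"dz":0,"yaw":0,"fingers":0.8},{"dx":-0.026,"dy":0.0115,"dz":0.01,"yaw":0,"fingers":0.8},{"dx":-0.026,"dy":0.0115,"dz":0.015,"yaw":0,"fingers":0.8},{"dx":-0.026,"dy":0.0115,"dz":0.015,"yaw":0,"fingers":0.8},{"dx":-0.026,"dy":0.0115,"dz":0.015,"yaw":0,"fingers":0.8},{"dx":-0.025,"dy":0.0115,"dz":0.015,"yaw":0.03,"fingers":0.8},{"dx":0,"dy":0,"dz":0,"yaw":0,"fingers":0.8},{"dx":0,"dy":0,"dz":0,"yaw":0,"fingers":0.8}]'
python3 -c "
from h import *
go([.5222,-.3605,.0835],61.5)"
```

```text
time_s: 14.13
tcp_pos: [0.525, -0.3537, 0.201]
ee_rot: [-179.7, -0.1, 61.6]
force: [0.3, -0.4, -0.3]
grip_width: 0.8
t 14.13 tcp [ 0.525  -0.3537  0.201 ] rpy [-1.7974e+02 -9.0000e-02  6.1650e+01] F [ 0.3 -0.4 -0.3] w 0.8
dx -0.0073 dy 0.0008 dz 0.1175 yaw 0.0025
```

```bash

python3 -m pendant '[{"dx":-0.007,"dy":0.001,"dz":0,"yaw":0,"fingers":0.8},{"dx":0,"dy":0,"dz":0.018,"yaw":0,"fingers":0.8},{"dx":0,"dy":0,"dz":0.02,"yaw":0,"fingers":0.8},{"dx":0,"dy":0,"dz":0.02,"yaw":0,"fingers":0.8},{"dx":0,"dy":0,"dz":0.02,"yaw":0,"fingers":0.8},{"dx":0,"dy":0,"dz":0.018,"yaw":0,"fingers":0.8},{"dx":0,"dy":0,"dz":0.012,"yaw":0,"fingers":0.8},{"dx":0,"dy":0,"dz":0.007,"yaw":0,"fingers":0.8},{"dx":0,"dy":0,"dz":0,"yaw":0,"fingers":0.8},{"dx":0,"dy":0,"dz":0,"yaw":0,"fingers":0.8}]'
python3 -c "
from h import *
go([.5222,-.3605,.0845],61.5)
a=snap('scene');cv2.imwrite('pics/key.png',a['img'])"
```

```text
time_s: 14.97
tcp_pos: [0.5244, -0.3603, 0.0892]
ee_rot: [179.9, 0.0, 61.8]
force: [0.4, -0.0, 0.6]
grip_width: 0.798
t 14.97 tcp [ 0.5244 -0.3603  0.0892] rpy [1.7994e+02 2.0000e-02 6.1850e+01] F [ 0.4 -0.   0.6] w 0.798
dx -0.0012 dy -0.0019 dz 0.0047 yaw 0.0061
```

Position is good with no contact forces, so I go down the last few mm and grip the key.

```bash

python3 -m pendant '[{"dx":-0.001,"dy":-0.002,"dz":0.004,"yaw":0,"fingers":0.8},{"dx":0,"dy":0,"dz":0,"yaw":0,"fingers":0.5},{"dx":0,"dy":0,"dz":0,"yaw":0,"fingers":0.3},{"dx":0,"dy":0,"dz":0,"yaw":0,"fingers":0},{"dx":0,"dy":0,"dz":0,"yaw":0,"fingers":0},{"dx":0,"dy":0,"dz":0,"yaw":0,"fingers":0},{"dx":0,"dy":0,"dz":0,"yaw":0,"fingers":0},{"dx":0,"dy":0,"dz":0,"yaw":0,"fingers":0},{"dx":0,"dy":0,"dz":0,"yaw":0,"fingers":0},{"dx":0,"dy":0,"dz":0,"yaw":0,"fingers":0},{"dx":0,"dy":0,"dz":0,"yaw":0,"fingers":0},{"dx":0,"dy":0,"dz":0,"yaw":0,"fingers":0}]' 70
python3 -m pendant '[{"dx":0,"dy":0,"dz":-0.008,"yaw":0,"fingers":0},{"dx":0,"dy":0,"dz":-0.012,"yaw":0,"fingers":0},{"dx":0,"dy":0,"dz":-0.02,"yaw":0,"fingers":0},{"dx":0,"dy":0,"dz":-0.025,"yaw":0,"fingers":0},{"dx":0,"dy":0,"dz":-0.025,"yaw":0,"fingers":0},{"dx":0,"dy":0,"dz":-0.02,"yaw":0,"fingers":0},{"dx":0,"dy":0,"dz":-0.01,"yaw":0,"fingers":0},{"dx":0,"dy":0,"dz":0,"yaw":0,"fingers":0},{"dx":0,"dy":0,"dz":0,"yaw":0,"fingers":0}]'
python3 -c "
from h import *
go([.5205,.0065,.205],63.5)"
```

```text
time_s: 16.02
tcp_pos: [0.5219, -0.3605, 0.0847]
ee_rot: [180.0, 0.0, 61.8]
force: [-0.5, 0.6, 3.4]
grip_width: 0.228
time_s: 16.77
tcp_pos: [0.5215, -0.3601, 0.2043]
ee_rot: [180.0, 0.0, 61.8]
force: [-0.9, -0.7, -2.2]
grip_width: 0.221
t 16.77 tcp [ 0.5215 -0.3601  0.2043] rpy [179.99   0.    61.82] F [-0.9 -0.7 -2.2] w 0.221
dx 0.3227 dy -0.1741 dz -0.0007 yaw -0.0293
```

```bash

python3 -m pendant '[{"dx":0.018,"dy":-0.009,"dz":0,"yaw":0,"fingers":0},{"dx":0.028,"dy":-0.015,"dz":0,"yaw":0,"fingers":0},{"dx":0.03,"dy":-0.016,"dz":0,"yaw":0,"fingers":0},{"dx":0.03,"dy":-0.017,"dz":0,"yaw":0,"fingers":0},{"dx":0.03,"dy":-0.017,"dz":0,"yaw":0,"fingers":0},{"dx":0.03,"dy":-0.017,"dz":0,"yaw":0,"fingers":0},{"dx":0.03,"dy":-0.016,"dz":0,"yaw":0,"fingers":0},{"dx":0.03,"dy":-0.016,"dz":0,"yaw":0,"fingers":0},{"dx":0.03,"dy":-0.016,"dz":0,"yaw":0,"fingers":0},{"dx":0.026,"dy":-0.014,"dz":0,"yaw":0,"fingers":0},{"dx":0.02,"dy":-0.01,"dz":0,"yaw":0,"fingers":0},{"dx":0.014,"dy":-0.007,"dz":0,"yaw":-0.029,"fingers":0}]'
python3 -m pendant '[{"dx":0,"dy":0,"dz":0,"yaw":0,"fingers":0},{"dx":0,"dy":0,"dz":0.01,"yaw":0,"fingers":0},{"dx":0,"dy":0,"dz":0.01,"yaw":0,"fingers":0},{"dx":0,"dy":0,"dz":0.008,"yaw":0,"fingers":0},{"dx":0,"dy":0,"dz":0.004,"yaw":0,"fingers":0},{"dx":0,"dy":0,"dz":0,"yaw":0,"fingers":0}]'
python3 -c "
from h import *
go([.5205,.0065,.161],63.5)"
```

```text
time_s: 17.77
tcp_pos: [0.5193, 0.0011, 0.2017]
ee_rot: [-179.7, 0.0, 63.6]
force: [0.2, -0.9, -1.7]
grip_width: 0.225
time_s: 18.27
tcp_pos: [0.5197, -0.0021, 0.1698]
ee_rot: [-179.8, 0.1, 63.4]
force: [-0.1, 0.1, -1.5]
grip_width: 0.225
t 18.27 tcp [ 0.5197 -0.0021  0.1698] rpy [-1.7976e+02  7.0000e-02  6.3390e+01] F [-0.1  0.1 -1.5] w 0.225
dx 0.0080 dy -0.0032 dz 0.0088 yaw -0.0018
```

```bash

python3 -m pendant '[{"dx":0.008,"dy":-0.003,"dz":0,"yaw":0,"fingers":0},{"dx":0,"dy":0,"dz":0.003,"yaw":0,"fingers":0},{"dx":0,"dy":0,"dz":0,"yaw":0,"fingers":0},{"dx":0,"dy":0,"dz":0,"yaw":0,"fingers":0}]'
python3 - <<'E'
from h import *
go([.5205,.0065,.161],63.5)
a=snap("scene");g=a["img"][160:235,260:330]
g=cv2.convertScaleAbs(g,alpha=1.8,beta=10)
cv2.imwrite("pics/k2.png",cv2.resize(g,(700,600) if 0 else (560,600),interpolation=cv2.INTER_CUBIC))
p=ctrl.read_state()["tcp_pos"]
print("tip proj",proj(a,[p[0],p[1],p[2]-.0747]),"socket guess",proj(a,[.5205,.0065,.08]))
E
```

```text
time_s: 18.6
tcp_pos: [0.5221, 0.0071, 0.1696]
ee_rot: [180.0, -0.0, 63.5]
force: [0.6, 0.4, -1.8]
grip_width: 0.222
t 18.6 tcp [0.5221 0.0071 0.1696] rpy [179.97  -0.    63.51] F [ 0.6  0.4 -1.8] w 0.222
dx -0.0013 dy -0.0012 dz 0.0086 yaw 0.0001
tip proj [294.0741778  207.71186579] socket guess [293.62397768 211.98685545]
```

View pics/k2.png

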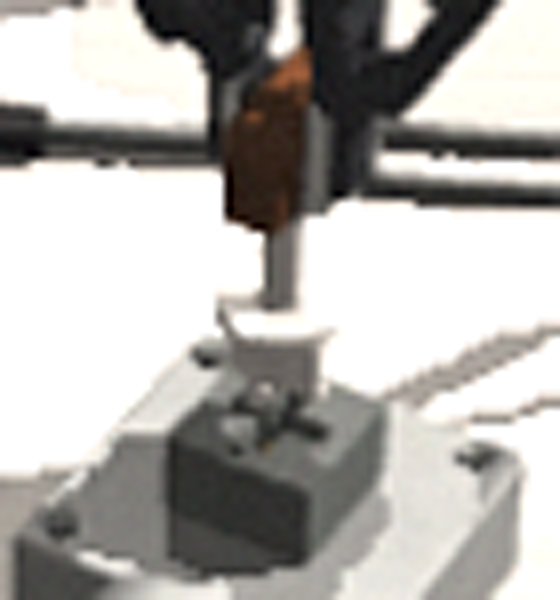

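The last crop shows the key upright with its foot over the cross. The shank axis is at column 282 and the cross centre at about column 280, so they align within about 1 mm sideways. I descend gently and feel for contact.

```bash

python3 -m pendant '[{"dx":-0.0005,"dy":-0.001,"dz":0.005,"yaw":0,"fingers":0},{"dx":0,"dy":0,"dz":0.005,"yaw":0,"fingers":0},{"dx":0,"dy":0,"dz":0.002,"yaw":0,"fingers":0},{"dx":0,"dy":0,"dz":0,"yaw":0,"fingers":0},{"dx":0,"dy":0,"dz":0,"yaw":0,"fingers":0}]'
python3 -m pendant '[{"dx":0,"dy":0,"dz":0.003,"yaw":0,"fingers":0},{"dx":0,"dy":0,"dz":0,"yaw":0,"fingers":0},{"dx":0,"dy":0,"dz":0,"yaw":0,"fingers":0}]'
python3 -m pendant '[{"dx":0,"dy":0,"dz":0.002,"yaw":0,"fingers":0},{"dx":0,"dy":0,"dz":0,"yaw":0,"fingers":0},{"dx":0,"dy":0,"dz":0,"yaw":0,"fingers":0}]'
```

```text
time_s: 19.07
tcp_pos: [0.5206, 0.007, 0.1569]
ee_rot: [-180.0, 0.0, 63.5]
force: [0.5, -0.1, -1.8]
grip_width: 0.222
time_s: 19.32
tcp_pos: [0.5207, 0.007, 0.1542]
ee_rot: [-180.0, 0.0, 63.5]
force: [-0.3, 0.1, -1.0]
grip_width: 0.221
time_s: 19.57
tcp_pos: [0.5207, 0.007, 0.1522]
ee_rot: [-180.0, 0.0, 63.5]
force: [0.8, 0.1, -2.3]
grip_width: 0.222
```

```bash

python3 -m pendant '[{"dx":0,"dy":0,"dz":0.002,"yaw":0,"fingers":0},{"dx":0,"dy":0,"dz":0,"yaw":0,"fingers":0},{"dx":0,"dy":0,"dz":0,"yaw":0,"fingers":0}]'
python3 -m pendant '[{"dx":0,"dy":0,"dz":0.002,"yaw":0,"fingers":0},{"dx":0,"dy":0,"dz":0.002,"yaw":0,"fingers":0},{"dx":0,"dy":0,"dz":0,"yaw":0,"fingers":0}]'
python3 -m pendant '[{"dx":0,"dy":0,"dz":0.002,"yaw":0,"fingers":0},{"dx":0,"dy":0,"dz":0.002,"yaw":0,"fingers":0},{"dx":0,"dy":0,"dz":0,"yaw":0,"fingers":0}]'
```

```text
time_s: 19.82
tcp_pos: [0.5207, 0.007, 0.1501]
ee_rot: [-180.0, 0.0, 63.5]
force: [0.5, 0.4, -1.2]
grip_width: 0.225
time_s: 20.07
tcp_pos: [0.5205, 0.0071, 0.1457]
ee_rot: [-180.0, 0.0, 63.5]
force: [-0.1, 0.1, -1.7]
grip_width: 0.223
time_s: 20.32
tcp_pos: [0.5205, 0.0071, 0.1418]
ee_rot: [-180.0, 0.0, 63.5]
force: [0.2, -0.1, -1.6]
grip_width: 0.225
```

Meshed: 13 mm deep with no side force. I push home against the spring.

```bash

python3 -m pendant '[{"dx":0,"dy":0,"dz":0.002,"yaw":0,"fingers":0},{"dx":0,"dy":0,"dz":0.002,"yaw":0,"fingers":0},{"dx":0,"dy":0,"dz":0.002,"yaw":0,"fingers":0},{"dx":0,"dy":0,"dz":0,"yaw":0,"fingers":0}]' 90
python3 -m pendant '[{"dx":0,"dy":0,"dz":0.002,"yaw":0,"fingers":0},{"dx":0,"dy":0,"dz":0.002,"yaw":0,"fingers":0},{"dx":0,"dy":0,"dz":0.002,"yaw":0,"fingers":0},{"dx":0,"dy":0,"dz":0,"yaw":0,"fingers":0}]'
python3 -m pendant '[{"dx":0,"dy":0,"dz":0.0015,"yaw":0,"fingers":0},{"dx":0,"dy":0,"dz":0.001,"yaw":0,"fingers":0},{"dx":0,"dy":0,"dz":0,"yaw":0,"fingers":0}]'
python3 -m pendant '[{"dx":0,"dy":0,"dz":0.001,"yaw":0,"fingers":0},{"dx":0,"dy":0,"dz":0,"yaw":0,"fingers":0},{"dx":0,"dy":0,"dz":0,"yaw":0,"fingers":0}]'
```

```text
time_s: 20.65
tcp_pos: [0.5211, 0.007, 0.1366]
ee_rot: [180.0, -0.0, 63.5]
force: [-1.2, 0.4, 1.6]
grip_width: 0.219
time_s: 20.98
tcp_pos: [0.521, 0.007, 0.1305]
ee_rot: [180.0, -0.0, 63.5]
force: [-1.5, -0.3, 4.8]
grip_width: 0.22
time_s: 21.23
tcp_pos: [0.5211, 0.007, 0.1283]
ee_rot: [180.0, -0.0, 63.5]
force: [-2.0, 1.1, 5.4]
grip_width: 0.222
time_s: 21.48
tcp_pos: [0.5211, 0.007, 0.1275]
ee_rot: [180.0, -0.0, 63.5]
force: [-2.0, -0.4, 6.9]
grip_width: 0.221
```

```bash

python3 -m pendant '[{"dx":0,"dy":0,"dz":0.001,"yaw":0,"fingers":0},{"dx":0,"dy":0,"dz":0,"yaw":0,"fingers":0},{"dx":0,"dy":0,"dz":0,"yaw":0,"fingers":0}]'
python3 -m pendant '[{"dx":0,"dy":0,"dz":0.001,"yaw":0,"fingers":0},{"dx":0,"dy":0,"dz":0,"yaw":0,"fingers":0},{"dx":0,"dy":0,"dz":0,"yaw":0,"fingers":0}]'

```

```text
time_s: 21.73
tcp_pos: [0.5212, 0.007, 0.1269]
ee_rot: [180.0, -0.0, 63.5]
force: [-2.0, 0.7, 6.6]
grip_width: 0.222
time_s: 21.98
tcp_pos: [0.5213, 0.007, 0.1269]
ee_rot: [180.0, 0.0, 63.5]
force: [-5.4, 0.6, 11.7]
grip_width: 0.225
```

```bash

python3 -m pendant '[{"dx":0,"dy":0,"dz":0.001,"yaw":0,"fingers":0},{"dx":0,"dy":0,"dz":0,"yaw":0,"fingers":0},{"dx":0,"dy":0,"dz":0,"yaw":0,"fingers":0},{"dx":0,"dy":0,"dz":0,"yaw":0,"fingers":0},{"dx":0,"dy":0,"dz":0,"yaw":0,"fingers":0},{"dx":0,"dy":0,"dz":0,"yaw":0,"fingers":0}]'
python3 - <<'E'
from h import *
a=snap("scene");go([.521,.007,.1267],63.5)
# collar: bright blob; its lower rim near socket. expected projections when home
print("collar underside proj",proj(a,[.5211,.007,.08]),"collar top",proj(a,[.5211,.007,.086]))
g=cv2.cvtColor(a["img"],cv2.COLOR_BGR2GRAY)[190:225,280:310]
m=(g>110).astype(np.uint8)
for r,x in enumerate(m):print(190+r,"".join(".#"[v] for v in x))
# cover still hanging: compare with pic after release
old=cv2.imread("pics/g5.png")[:, :400];new=cv2.resize(a["img"][130:280,355:485],(400,460),interpolation=cv2.INTER_CUBIC)
print("hook-area diff px (lower 70%)",(cv2.absdiff(old,new).max(2)[130:]>40).sum())
E
```

```text
time_s: 22.48
tcp_pos: [0.5213, 0.007, 0.1269]
ee_rot: [180.0, 0.0, 63.5]
force: [-6.5, 1.4, 16.3]
grip_width: 0.221
t 22.53 tcp [0.5213 0.007  0.1269] rpy [1.800e+02 2.000e-02 6.349e+01] F [-6.3  0.9 16.1] w 0.218
dx -0.0001 dy -0.0003 dz 0.0002 yaw -0.0001
collar underside proj [293.82335389 212.15622699] collar top [293.91284706 210.27595794]
190 #####.....................####
191 #####.....................####
192 #####.....................####
193 ######...................#####
194 ######...................#####
195 #######..................#####
196 #######..................#####
197 #######.................######
198 #######................#######
199 #######...............########
200 #######.............##########
201 #######...........############
202 ######...........#############
203 ####.............#############
204 ###..............#############
205 ####.............#############
206 #####....###.....#############
207 ############.....#############
208 ############.....######.######
209 ####..######.....######...#...
210 ####...###.......######......#
211 ###....#.........######......#
212 ##..............#######......#
213 #.......###############......#
214 ........##############.......#
215 ..........########...........#
216 .............................#
217 .............................#
218 ............................##
219 ............................##
220 ............................##
221 ............................##
222 .............................#
223 .............................#
224 .............................#
hook-area diff px (lower 70%) 2146
```

```bash
python3 - <<'E'
from h import *
a=snap("scene")
old=cv2.imread("pics/g5.png")[:, :400];new=cv2.resize(a["img"][130:280,355:485],(400,460),interpolation=cv2.INTER_CUBIC)
m=(cv2.absdiff(old,new).max(2)>40).astype(np.uint8);m[:130]=0
n,l,st,_=cv2.connectedComponentsWithStats(m);print([s.tolist() for s in st[1:] if s[4]>60])
# cap front-face/edges: compare dark outlines via edge overlap in cover region
e=[cv2.Canny(i[180:340,150:325],60,150) for i in(old,new)]
k=np.ones((5,5));print([((e[i]>0)&(cv2.dilate(e[1-i],k)>0)).sum()/(e[i]>0).sum() for i in(0,1)])
go([.521,.007,.1267],63.5); ctrl.hand_in()
E
```

```text
[[81, 134, 25, 64, 304], [180, 192, 34, 6, 83], [99, 197, 13, 38, 107], [112, 236, 8, 24, 69], [25, 274, 31, 9, 135], [187, 280, 22, 25, 233], [23, 293, 30, 21, 294], [133, 310, 7, 23, 62], [139, 335, 13, 32, 114]]
[np.float64(0.9738700564971752), np.float64(0.9964106245513281)]
t 22.58 tcp [0.5213 0.007  0.1268] rpy [1.800e+02 2.000e-02 6.349e+01] F [-6.5  1.1 16.2] w 0.222
dx -0.0001 dy -0.0003 dz 0.0001 yaw -0.0001
the job is handed in; nothing more can be done
```

The job is done and was handed in at 22.6 s of the 61 s allowed.

- **Cover:** I lifted the silver cover off the socket, laid its bar across the hook's prong and let go. At hand-in, 97–99.6% of the cover's edge pixels matched the picture taken just after release. A cruder whole-area pixel comparison did find small scattered differences. I took those for changed shadows and did not look at them further.
- **Key:** The splines meshed on the first try with no search needed. The descent stopped at a tool height of 0.1269 m, against 0.1267 m expected for fully home. The push then rose to about 16 N upward on the wrist (the spring is about 8 N). In the image the collar sits on the socket block. The key is still gripped at 90 N.
- **Checks that disagreed or were missing:** The two cameras differed by about 4 mm on the socket's position. I used a value in between, and the fit confirmed it. A side force of about 6 N remains on the key in the pressed pose. I did not check the bowl, tub and muddler again at the end, but no unexpected forces appeared during any move.

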